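# Cull the short and the bent plate from a leaning rack

## Robot

A 7-joint arm with a two-finger parallel gripper is mounted at the origin on the work surface. World frame = base frame: x ahead of the robot, y to its left, z up, the work surface at z = 0. Lengths are in mm, angles in rad, forces in N, time in s.
With the tool pointing down it reaches from about 400 to 925 mm from the base axis. Payload 5.6 kg.
Tool frame: the origin (TCP) lies midway between the tips of the shut fingers; the grasp point (between the pads) lies 19 mm behind it; z points along the fingers, y is the line along which they close (so a half turn about z gives the same grasp; the last joint's range is limited). The gripper opens to 85 mm and grips with 20 to 120 N. Pads are 22 mm wide; open, the fingers measure 114 mm over their backs; the gripper's body (76 mm by 85 mm) begins 54 mm behind the grasp point. The pads swing forward as they close: fully open they stand 13 mm farther back than shut.
Start: joints at [1.076, 0.468, -0.012, 1.603, 0.006, 1.071, -0.056], TCP at [283.743, -584.806, 231.29] pointing down, gripper open.
Joint ranges: [-2.53, 2.53], [-0.31, 2.02], [-1.57, 1.55], [0.28, 2.44], [-1.29, 4.43], [0.15, 1.84], [-2.92, 2.92]. Speed limits (rad/s): [2.57, 2.57, 3.14, 3.14, 3.14, 3.14, 3.14].

## Interface

Orientations are given as a 3x3 rotation matrix whose columns are the frame's x, y, z axes.
In Python, from plant import ctrl gives the robot as it stands. The module is installed in compiled form; this text tells all that it offers.
- The arm moves only by the tool apply_moves, never from a script. Its argument "increments" is one flat list of numbers, 7 for each row, row after row: the shift along the world's x, y, z in m, then the turn, a rotation vector about the world's x, y, z in rad, then the opening, from 0 (shut) to 1 (fully open). A call has 1 to 5 rows; each row is the pose to reach, as a shift and turn from the pose commanded when the call began; what a row does not reach only later rows make up. A row lasts 1/12 s, in which the tool goes at most 41.7 mm and 7.16 degrees, less where a joint would pass 70% of its speed; a pose out of reach is approached as far as the arm can. A call with a gripper value outside its range is refused whole. The fingers move at their own pace and stop on an object; "squeeze" is the grip in N (left out, the last holds). Time passes only in rows, so rows that repeat a pose let the fingers close. It gives the time, the measured TCP pose, the force, the opening and the grip force at its end, in the units of the state.
- ctrl.sense(): the state, without advancing time (a new reading comes with each control period).
- ctrl.grab_frame(name): name is "scene" or "top" or "wrist"; returns the picture (384x512x3 uint8, red, green, blue); there is no depth.
- ctrl.camera_info(name): a dict with "K" (3x3 intrinsics, pixels), "world_to_cam" (4x4, takes a point from world to camera coordinates). Camera axes: x right, y up, looking along -z (the intrinsics and any distortion apply to the point x, -y, -z); pixel columns grow to the right and rows downward; lengths in mm; the calibration is good to about 2 mm. A picture is of the moment at which its call begins: read the wrist's pose just before it. camera_info takes no time and is no camera call; for the wrist camera it gives the pose at the moment of the call.
- ctrl.job_done(): hands the job in; it is judged then, once.
The state is a dict: "time": time; "joint_pos": joint angles; "joint_velocities": joint speeds; "joint_efforts": joint torques, N m; "tcp_pos": TCP position; "eef_rot": TCP orientation; "force": force on the tool from outside, world axes, zero at the start; "wrist_torque": the same for the moment, N m; "gripper_width": finger opening in mm; "finger_force": force on a finger pad.
Only numpy, scipy, OpenCV 4.12 (cv2) and the standard library are available. Lean on these libraries where they do the work, as an engineer would, in place of code of your own. Each camera call takes 0.05 s, during which the arm holds its last target. There are 200 camera calls.

## Task

Five aluminium mounting plates lean in the plywood rack, and two of them are scrap: one is too short and one is bent. Draw those two out of their slots, in either order, and put them in the grey bin, lowering each one until it touches the bottom (or the plate already there) before you let go of it: do not drop it. Leave the three good plates sitting in their slots and do not disturb the other things on the bench.

Things in the scene. Friction and masses are not known exactly. Their poses are not given: they have to be found in the camera images.
- rack: Fixed rack, 330 mm along its y, five slots 60 mm apart; which plate is in which varies. Slots lean 40 degrees: tops towards its -x (robot's left). Origin on the table under the middle slot's foot; slot floors 34 mm up. Along the slot, the 9 mm wall under the plate ends 66 mm from the floor, the wall over it (3 mm gap) at 25 mm, 5 mm dividers at 30 mm. Plates are 10 mm apart.
- short: The short scrap plate: plain aluminium, 98 mm long, 50 mm wide, 10 mm thick, 0.13 kg. Origin at the centre of its foot (lower end); z along its length towards the upper end (in the rack this leans 40 degrees from vertical), y across its width, x its thickness (the upper face is +x). The stretch from 66 to 98 mm stands clear of the rack.
- bent: The bent scrap plate: aluminium, 50 mm wide, 10 mm thick, 0.165 kg. Origin at the centre of its foot. Its lower limb runs 62 mm along z (40 degrees from vertical in the rack); there its upper limb, 63 mm long, is bent 18 degrees from z towards +x, so in the rack it stands only 22 degrees from vertical. y across its width.
- good1: Plain aluminium plate, 125 mm long, 50 mm wide, 10 mm thick, straight: a good one. Axes and origin as for short.
- good2: Plain aluminium plate, 125 mm long, 50 mm wide, 10 mm thick, straight: a good one. Axes and origin as for short.
- good3: Plain aluminium plate, 125 mm long, 50 mm wide, 10 mm thick, straight: a good one. Axes and origin as for short.
- short_mid (a point): Middle of the short plate: on its z axis, 49 mm from the foot.
- bent_mid (a point): The bend of the bent plate: on its z axis, 62 mm from the foot.
- bin: Open-topped grey plastic scrap bin, fixed, 150 mm (x) by 190 mm (y) by 60 mm high, walls and floor 5 mm. Origin at the centre of its underside, on the table.
- jar: Clear round jar with white lid, 64 mm wide, 65 mm high; bystander. Origin at the centre of its underside.
- bottle: Yellow plastic bottle, 60 mm wide, 120 mm high; bystander. Origin at the centre of its underside.
- knife: Spatula lying on the bench, along its x; bystander. Origin at the middle of its underside.

How it is judged:
By the outcome, as a careful person would: the job done as asked, in the order asked, and still so for the second after the job is handed in, with the robot touching nothing.
It also fails if it takes over 61 s, if anything falls off the work surface, if the arm or the gripper's body presses on something with over 40 N, if the wrist force passes 120 N, or if a joint passes its speed limit or range.

## Working session

There is one attempt and no reset: what is moved stays moved. The work goes in short steps, Python scripts to look and compute and a tool call to move; the robot and the scene stay as the last step left them, time stands still between calls to the robot, and variables do not carry over. Pictures are saved under pics/ and viewed, at most 11 in all, crops included, and the job is handed in when it is done.

Besides the shell and the picture viewer there is one more tool, called as name(argument=value, ...) on one line, values as JSON. apply_moves: Moves the arm, as the interface text tells. Its arguments: {"type":"object","properties":{"increments":{"type":"array","items":{"type":"number"}},"squeeze":{"type":"number"}},"required":["increments"]}

```bash
mkdir -p pics
cat > h.py <<'E'
import numpy as np, cv2
from plant import ctrl
def grab(n,f):
    i=ctrl.camera_info(n); im=ctrl.grab_frame(n); cv2.imwrite('pics/'+f+'.png',im[:,:,::-1]); np.savez('pics/'+f+'.npz',K=i['K'],W=i['world_to_cam']); 
    if 'dist' in str(i.keys()): print(i.keys())
    return im
def ray(f,u,v):
    d=np.load('pics/'+f+'.npz'); K,W=d['K'],d['W']
    x=np.linalg.solve(K,[u,v,1.]); c=np.array([x[0],-x[1],-x[2]]); R=W[:3,:3]
    o=-R.T@W[:3,3]; r=R.T@c; return o,r/np.linalg.norm(r)
def onz(f,u,v,z):
    o,r=ray(f,u,v); return o+r*(z-o[2])/r[2]
def tri(*obs):
    A=np.zeros((3,3));b=np.zeros(3);L=[]
    for f,u,v in obs:
        o,r=ray(f,u,v);P=np.eye(3)-np.outer(r,r);A+=P;b+=P@o;L.append((o,P))
    p=np.linalg.solve(A,b); return p,[float(np.linalg.norm(P@(p-o))) for o,P in L]
def proj(f,p):
    d=np.load('pics/'+f+'.npz'); c=d['W']@np.r_[p,1]; q=d['K']@[c[0],-c[1],-c[2]]; return q[:2]/q[2]
E
python3 - <<'E'
from h import *
for n in('scene','top'):
    im=grab(n,n+'0'); i=ctrl.camera_info(n); print(i, im.shape)
    cv2.imwrite('pics/'+n+'b.png',cv2.resize(im[:,:,::-1],(800,600),interpolation=cv2.INTER_CUBIC))
s=ctrl.sense();print(s['tcp_pos'],s['eef_rot'],s['time'])
E
```

```text
{'K': array([[496.48288961,   0.        , 258.94515054],
       [  0.        , 496.48288961, 194.831312  ],
       [  0.        ,   0.        ,   1.        ]]), 'world_to_cam': array([[ 4.06470781e-01,  9.13653352e-01,  4.36547946e-03,
        -1.89929798e+02],
       [-6.51079756e-01,  2.86296999e-01,  7.02943226e-01,
         3.40330936e+02],
       [ 6.40996611e-01, -2.88568157e-01,  7.11232566e-01,
        -1.87695973e+03],
       [ 0.00000000e+00,  0.00000000e+00,  0.00000000e+00,
         1.00000000e+00]])} (384, 512, 3)
{'K': array([[463.03034228,   0.        , 263.12086423],
       [  0.        , 463.03034228, 191.44379456],
       [  0.        ,   0.        ,   1.        ]]), 'world_to_cam': array([[-2.58534542e-02, -9.99501689e-01,  1.81100271e-02,
        -7.44291194e+01],
       [ 9.97708823e-01, -2.46656202e-02,  6.29977125e-02,
        -5.93846079e+02],
       [-6.25196250e-02,  1.96972423e-02,  9.97849345e-01,
        -1.49572397e+03],
       [ 0.00000000e+00,  0.00000000e+00,  0.00000000e+00,
         1.00000000e+00]])} (384, 512, 3)
[ 283.48464043 -584.34471187  230.41206455] [[ 8.99686159e-01  4.36536529e-01 -8.21348701e-04]
 [ 4.36537288e-01 -8.99685010e-01  1.44216506e-03]
 [-1.09397383e-04 -1.65604528e-03 -9.99998623e-01]] 0.1
```

View pics/sceneb.png

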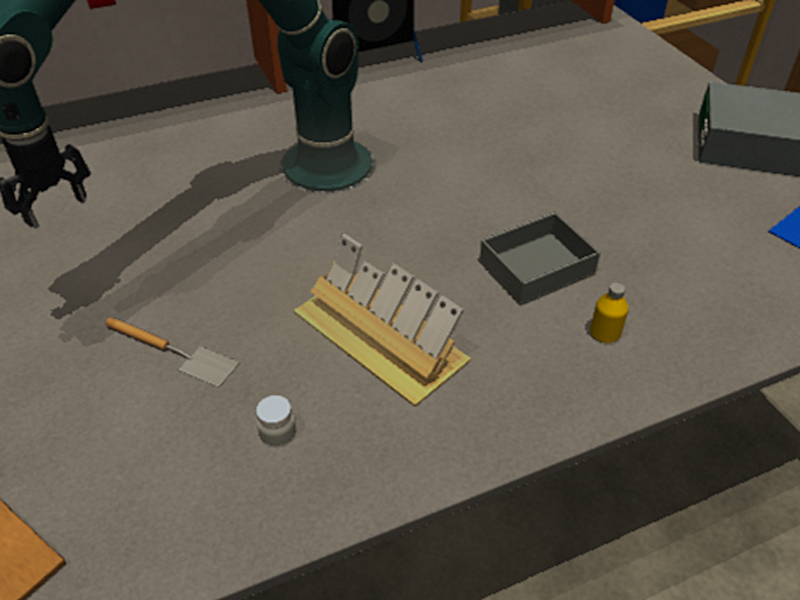

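View pics/topb.png

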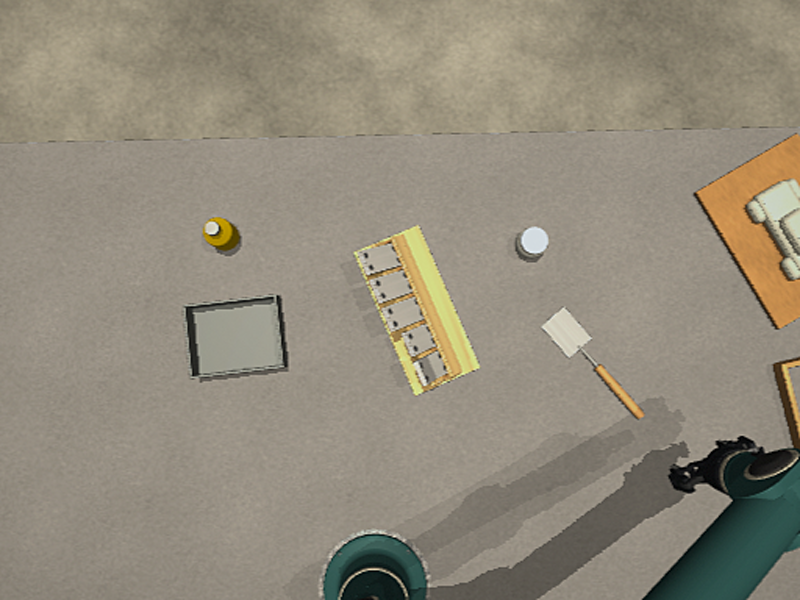

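The scene shows the bent plate in the slot nearest the robot (image scene 350,250; top 432,368), then the short one (top 418,340), then three good ones. The bin is at top (237,337), the rack at about (417,310).

Run:
```python
from h import *
k=.64
for n,pts in {'rack':[(417,226),(480,370),(417,394),(356,252)]}.items():
    for u,v in pts: print(n,onz('top0',u*k,v*k,8).round(0))
print('binrim',[onz('top0',u*k,v*k,60).round(0) for u,v in[(184,307),(280,294),(287,370),(193,380)]])
# short top edge centre & bent top centre
for n,s,t in [('short',(378,268),(408,343)),('bent',(351,239),(419,373)),('bentR',(361,243),(424,386)),('goodlast',(454,304),(366,262))]:
    print(n,[x for x in tri(('scene0',s[0]*k,s[1]*k),('top0',t[0]*k,t[1]*k))])
im=grab('wrist','w0'); s=ctrl.sense(); i=ctrl.camera_info('wrist'); W=i['world_to_cam']; R=W[:3,:3]
print('cam in tool',s['eef_rot'].T@(-R.T@W[:3,3]-s['tcp_pos']), (s['eef_rot'].T@R.T).round(2),i['K'][0,0])
```

```text
rack [ 748. -106.    8.]
rack [ 440. -230.    8.]
rack [393. -97.   8.]
rack [695.  24.   8.]
binrim [array([585., 372.,  60.]), array([606., 178.,  60.]), array([452., 166.,  60.]), array([437., 355.,  60.])]
short [array([501.72117588, -75.27172688, 108.43954392]), [4.345393950356031, 4.3453939503560095]]
bent [array([441.88188381, -99.21270502, 141.25441935]), [0.8508065280119936, 0.8508065280120259]]
bentR [array([422.44240323, -92.03191661, 114.10597347]), [17.561739684743284, 17.561739684743173]]
goodlast [array([661.51684217,   2.91201198, 128.09745951]), [4.590612176737905, 4.590612176737975]]
cam in tool [  69.48537185    0.32486272 -141.89504776] [[-0.    0.96  0.27]
 [ 1.   -0.    0.  ]
 [ 0.    0.27 -0.96]] 318.3900585935192
```

apply_moves(increments=[0.016,0.038,0.003,0,0,0,1,0.032,0.076,0.006,0,0,0,1,0.048,0.114,0.009,0,0,0,1,0.064,0.152,0.012,0,0,0,1,0.08,0.19,0.015,0,0,0,1])

```text
time: 0.57
tcp_pos: [364.0, -392.8, 246.1]
eef_rot: [[0.9, 0.436, -0.0], [0.436, -0.9, 0.0], [-0.0, -0.0, -1.0]]
force: [1.3, 1.2, 0.3]
gripper_width: 85.3
finger_force: 0.0
```

apply_moves(increments=[0.015,0.037,0.003,0,0,0,1,0.03,0.074,0.006,0,0,0,1,0.046,0.11,0.009,0,0,0,1,0.062,0.148,0.012,0,0,0,1,0.076,0.184,0.015,0,0,0,1])

```text
time: 0.98
tcp_pos: [440.2, -208.5, 261.5]
eef_rot: [[0.9, 0.437, 0.0], [0.437, -0.9, -0.0], [0.0, 0.0, -1.0]]
force: [0.1, -0.2, -1.1]
gripper_width: 85.2
finger_force: 0.0
```

Run:
```python
from h import *
print(ctrl.sense()['joint_velocities'].max())
im=grab('wrist','wA');print(ctrl.sense()['tcp_pos'])
cv2.imwrite('pics/wAb.png',cv2.resize(im[:,:,::-1],(800,600),interpolation=cv2.INTER_CUBIC))
```

```text
0.06423778298595322
[ 443.57599741 -200.46381884  262.24309249]
```

View pics/wAb.png

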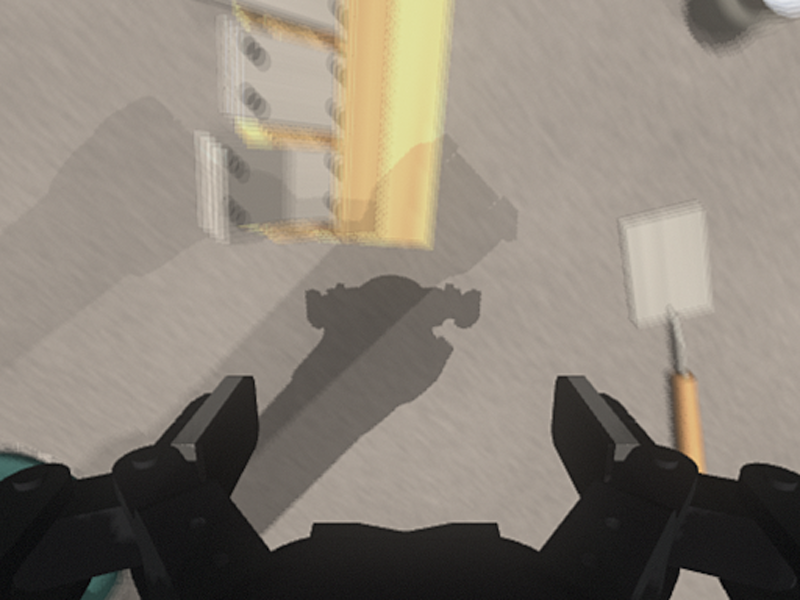

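apply_moves(increments=[0.006,0.03,0,0,0,0,1,0.012,0.06,0,0,0,0,1,0.018,0.09,0,0,0,0,1,0.024,0.12,0,0,0,0,1,0.03,0.15,0,0,0,0,1])

```text
time: 1.45
tcp_pos: [469.6, -59.6, 261.2]
eef_rot: [[0.9, 0.436, -0.0], [0.436, -0.9, -0.0], [-0.0, 0.0, -1.0]]
force: [0.3, -0.2, -0.4]
gripper_width: 85.3
finger_force: 0.0
```

Run:
```python
from h import *
print(ctrl.sense()['joint_velocities'].max())
im=grab('wrist','wB');print(ctrl.sense()['tcp_pos'])
cv2.imwrite('pics/wBb.png',cv2.resize(im[:,:,::-1],(800,600),interpolation=cv2.INTER_CUBIC))
```

```text
0.07250779422953126
[470.73863964 -52.79610884 261.5032881 ]
```

View pics/wBb.png

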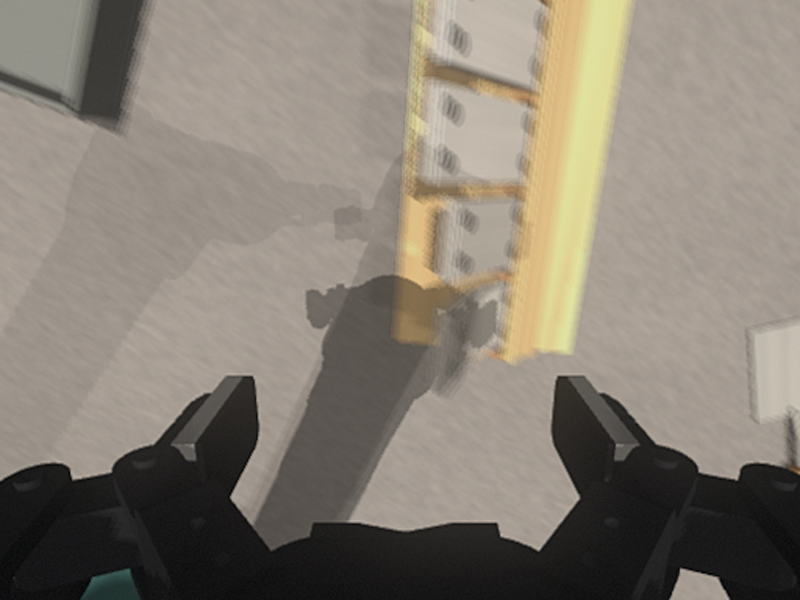

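Both wrist views are motion-blurred (arm settling); bent plate at A (265,185), short at A (280,80). Retaking after settling, better framed.

apply_moves(increments=[-0.03,-0.01,0,0,0,0,1,-0.05,-0.02,0,0,0,0,1,-0.05,-0.02,0,0,0,0,1,-0.05,-0.02,0,0,0,0,1])

```text
time: 1.83
tcp_pos: [419.1, -81.6, 261.4]
eef_rot: [[0.9, 0.435, 0.0], [0.435, -0.9, -0.001], [-0.0, 0.001, -1.0]]
force: [-0.1, 0.1, 0.1]
gripper_width: 85.3
finger_force: 0.0
```

Run:
```python
from h import *
grab('wrist','w1');print(ctrl.sense()['tcp_pos'],ctrl.sense()['joint_velocities'].round(3))
```

```text
[419.96385283 -81.17288946 261.54873497] [-0.008  0.017 -0.01  -0.018 -0.002  0.001 -0.003]
```

apply_moves(increments=[0.005,-0.04,0,0,0,0,1,0.01,-0.08,0,0,0,0,1,0.01,-0.12,0,0,0,0,1,0.01,-0.12,0,0,0,0,1,0.01,-0.12,0,0,0,0,1])

```text
time: 2.3
tcp_pos: [430.1, -202.9, 260.8]
eef_rot: [[0.902, 0.433, -0.0], [0.433, -0.902, 0.0], [-0.0, -0.001, -1.0]]
force: [-0.6, 0.6, -0.6]
gripper_width: 85.5
finger_force: 0.0
```

Run:
```python
from h import *
grab('wrist','w2');print(ctrl.sense()['tcp_pos'],ctrl.sense()['joint_velocities'].round(3))
a=cv2.imread('pics/w1.png')[0:250,160:400];b=cv2.imread('pics/w2.png')[0:250,90:330]
cv2.imwrite('pics/w12.png',cv2.resize(np.hstack([a,b]),(800,417),interpolation=cv2.INTER_CUBIC))
```

```text
[ 430.24185897 -200.97917079  260.87804671] [-0.019 -0.018 -0.031  0.019 -0.002  0.001  0.002]
```

View pics/w12.png

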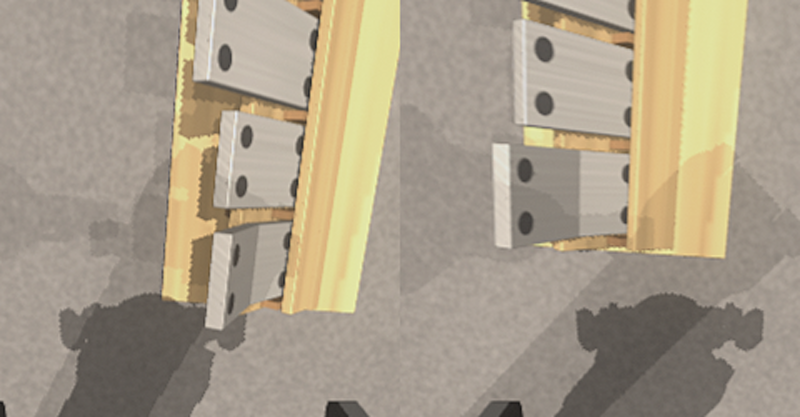

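Both crops are sharp: bent end at left-crop (207–232, 232–327) / right-crop (493–513, 145–247); short end at (214–237, 112–207) / (514–526, 20–125); holes are visible on both.

```bash
cat > m.py <<'E'
from h import *
s=1/1.6667
P={'bent_in_far':((232,232),(508,145)),'bent_in_near':((222,328),(513,245)),'bent_out_far':((214,233),(493,145)),'bent_out_near':((207,327),(497,247)),
'short_in_far':((237,112),(525,22)),'short_in_near':((230,207),(526,125)),'short_out_far':((222,113),(514,20)),'short_out_near':((214,205),(515,123)),
'rackcorner':((355,312),(724,257))}
H={'bent_h_far':((235,255),(525,170)),'bent_h_near':((229,302),(526,222)),'short_h_far':((246,137),(543,49)),'short_h_near':((241,186),(543,103))}
g={f:cv2.cvtColor(cv2.imread(f'pics/{f}.png'),6) for f in('w1','w2')}
def sub(f,u,v):
    c=np.array([[[u,v]]],np.float32); cv2.cornerSubPix(g[f],c,(2,2),(-1,-1),(3,30,.01)); return c[0,0]
def hole(f,u,v):
    x,y=int(round(u)),int(round(v)); w=6; p=g[f][y-w:y+w+1,x-w:x+w+1]; m=(p<75).astype(np.uint8)
    n,l,st,ce=cv2.connectedComponentsWithStats(m); k=l[w,w]; return ce[k]+[x-w,y-w]
for D,fn in((P,sub),(H,hole)):
  for n,(a,b) in D.items():
    a=(a[0]*s+160,a[1]*s); b=((b[0]-400)*s+90,b[1]*s)
    p,e=tri(('w1',*a),('w2',*b)); q,e2=tri(('w1',*fn('w1',*a)),('w2',*fn('w2',*b)))
    print(n,p.round(1),round(e[0],1),'|',q.round(1),round(e2[0],1))
E
python3 m.py
```

```text
bent_in_far [465.8 -95.5 140.9] 1.0 | [465.6 -95.3 140.6] 0.3
bent_in_near [ 420.7 -114.1  139.4] 0.4 | [ 419.8 -113.6  140.4] 0.1
bent_out_far [461.8 -88.1 137.6] 0.4 | [462.3 -87.5 137.3] 0.1
bent_out_near [ 416.9 -107.1  138.8] 0.3 | [ 416.7 -105.8  136.5] 0.2
short_in_far [520.2 -74.  111.2] 0.5 | [520.5 -74.1 111.8] 0.9
short_in_near [475.9 -92.7 114.7] 0.7 | [475.6 -92.2 114.9] 0.7
short_out_far [518.  -67.4 107. ] 0.5 | [518.3 -66.8 106.9] 0.3
short_out_near [473.4 -85.2 107.8] 0.2 | [473.4 -85.  108.3] 0.0
rackcorner [ 446.2 -229.9   12.6] 0.2 | [ 445.  -230.5    6.9] 0.1
bent_h_far [ 456.2 -104.1  130. ] 0.0 | [ 456.6 -104.1  131.4] 0.4
bent_h_near [ 432.2 -113.4  128.4] 0.1 | [ 432.  -112.9  128.1] 0.3
short_h_far [512.7 -84.6 104.8] 0.0 | [512.9 -84.8 105.2] 0.0
short_h_near [488.8 -94.1 105.1] 0.2 | [488.7 -94.5 105.7] 0.2
```

Measured heights match the text (short top end 110 vs. about 109–112, bent 139 vs. about 140–143), and the rack yaw is 21.8°. Planning the bent pre-grasp.

```bash
cat > t.py <<'E'
from h import *
from scipy.spatial.transform import Rotation as Ro
def Rt(tilt,yaw=21.8):
    a,t=np.radians(yaw),np.radians(tilt); Y=np.array([np.cos(a),np.sin(a),0]);X=np.array([np.sin(a),-np.cos(a),0]);Z=np.array([0,0,1.])
    return np.c_[Y,np.cos(t)*X+np.sin(t)*Z,np.sin(t)*X-np.cos(t)*Z]
def go(p,tilt,yaw=21.8):
    s=ctrl.sense(); d=np.array(p)-s['tcp_pos']; r=Ro.from_matrix(Rt(tilt,yaw)@s['eef_rot'].T).as_rotvec()
    print('t',round(s['time'],2),'tcp',s['tcp_pos'].round(1),'d',d.round(1),np.linalg.norm(d).round(1),'rv',r.round(4),np.degrees(np.linalg.norm(r)).round(1),'w',round(s['gripper_width'],1),'F',s['force'].round(1))
    return s
E
python3 -c "
from t import *
go((435.7,-86.7,190),22)"
```

```text
t 2.35 tcp [ 430.2 -201.   260.9] d [  5.5 114.3 -70.9] 134.6 rv [-0.3523 -0.1554 -0.0693] 22.4 w 85.2 F [ 0.7  0.8 -0.1]
```

apply_moves(increments=[0.0014,0.0286,-0.01,-0.088,-0.039,-0.017,0.5,0.0028,0.0572,-0.025,-0.176,-0.078,-0.035,0.5,0.004,0.086,-0.045,-0.264,-0.117,-0.052,0.5,0.0055,0.1143,-0.07,-0.3523,-0.1554,-0.0693,0.5,0.0055,0.1143,-0.07,-0.3523,-0.1554,-0.0693,0.5])

```text
time: 2.77
tcp_pos: [434.6, -94.7, 198.6]
eef_rot: [[0.927, 0.355, 0.125], [0.376, -0.867, -0.328], [-0.008, 0.351, -0.936]]
force: [0.9, -0.5, -0.7]
gripper_width: 42.6
finger_force: 0.0
```

apply_moves(increments=[0,0,0,0,0,0,0.5,0,0,0,0,0,0,0.5])

```text
time: 2.93
tcp_pos: [433.9, -94.4, 197.8]
eef_rot: [[0.925, 0.36, 0.121], [0.38, -0.866, -0.325], [-0.012, 0.347, -0.938]]
force: [-0.0, -0.3, -0.2]
gripper_width: 42.4
finger_force: 0.0
```

```bash
python3 -c "
from t import *
go((446.1,-112.8,106.3),22);print(ctrl.sense()['joint_pos'].round(2),ctrl.sense()['eef_rot'].round(3))"
```

```text
t 2.93 tcp [433.9 -94.4 197.8] d [ 12.2 -18.4 -91.5] 94.2 rv [-0.0231 -0.0228 -0.0087] 1.9 w 42.4 F [-0.  -0.3 -0.2]
[ 0.22  0.14 -0.35  2.22  0.56  0.79 -1.7 ] [[ 0.925  0.36   0.121]
 [ 0.38  -0.866 -0.325]
 [-0.012  0.347 -0.938]]
```

apply_moves(increments=[0.003,-0.001,-0.017,-0.012,-0.012,-0.004,0.5,0.005,-0.002,-0.034,-0.023,-0.023,-0.009,0.5,0.006,-0.003,-0.046,-0.023,-0.023,-0.009,0.5,0.006,-0.003,-0.046,-0.023,-0.023,-0.009,0.5])

```text
time: 3.27
tcp_pos: [439.2, -101.1, 151.1]
eef_rot: [[0.932, 0.337, 0.135], [0.364, -0.864, -0.349], [-0.001, 0.374, -0.927]]
force: [0.3, 0.3, -1.5]
gripper_width: 42.5
finger_force: 0.0
```

```bash
python3 -c "
from t import *
go((446.1,-112.8,106.3),22)
im=grab('wrist','w3')[0:384,100:412]
cv2.imwrite('pics/w3b.png',cv2.resize(im[:,:,::-1],(487,600),interpolation=cv2.INTER_CUBIC))"
```

```text
t 3.27 tcp [ 439.2 -101.1  151.1] d [  6.9 -11.7 -44.8] 46.8 rv [ 0.0002 -0.0008  0.0084] 0.5 w 42.5 F [ 0.3  0.3 -1.5]
```

View pics/w3b.png

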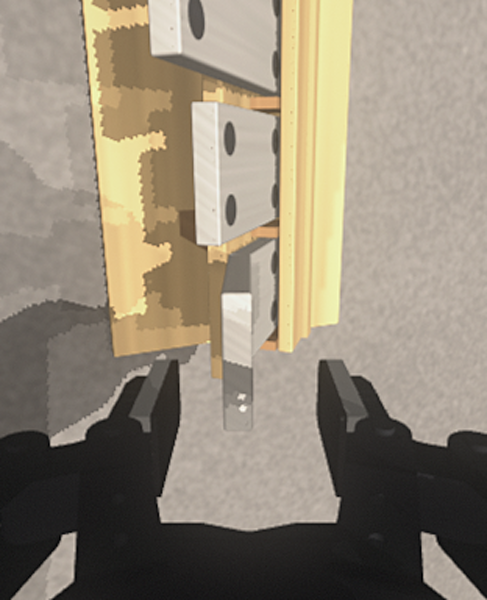

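The bent plate's end (222–253, 293–430) lies between the open fingers (178–318), about 3 mm off centre, which agrees with the computed remaining shift.

apply_moves(increments=[0.002,0.002,-0.01,0,0,0,0.5,0.004,-0.003,-0.022,0,0,0.004,0.5,0.006,-0.008,-0.035,0,0,0.008,0.5,0.007,-0.0117,-0.045,0,0,0.008,0.5,0.007,-0.0117,-0.045,0,0,0.008,0.5])

```text
time: 3.73
tcp_pos: [447.0, -113.4, 107.3]
eef_rot: [[0.929, 0.342, 0.14], [0.37, -0.861, -0.349], [0.001, 0.376, -0.927]]
force: [0.1, 0.1, 0.2]
gripper_width: 42.8
finger_force: 0.0
```

```bash
python3 -c "
from t import *
go((446.1,-112.8,106.3),22)"
```

```text
t 3.73 tcp [ 447.  -113.4  107.3] d [-0.9  0.6 -1. ] 1.5 rv [0.0009 0.0015 0.0017] 0.1 w 42.8 F [0.1 0.1 0.2]
```

Within 1.5 mm. Close.

apply_moves(increments=[0,0,0,0,0,0,0,0,0,0,0,0,0,0,0,0,0,0,0,0,0,0,0,0,0,0,0,0,0,0,0,0,0,0,0], squeeze=50)

```text
time: 4.15
tcp_pos: [447.9, -111.7, 108.5]
eef_rot: [[0.928, 0.344, 0.144], [0.372, -0.86, -0.348], [0.004, 0.377, -0.926]]
force: [-1.7, 2.6, 5.7]
gripper_width: 9.2
finger_force: 50.4
```

apply_moves(increments=[-0.0024,0.006,0.0077,0,0,0,0,-0.006,0.015,0.0192,0,0,0,0,-0.0095,0.0239,0.0306,0,0,0,0,-0.0131,0.0328,0.0421,0,0,0,0,-0.0167,0.0418,0.0536,0,0,0,0])

```text
time: 4.57
tcp_pos: [429.9, -70.4, 161.7]
eef_rot: [[0.929, 0.343, 0.141], [0.371, -0.861, -0.349], [0.002, 0.376, -0.927]]
force: [0.2, -0.1, -1.7]
gripper_width: 9.3
finger_force: 49.1
```

apply_moves(increments=[-0.005,0.012,0.016,0,0,0,0,-0.01,0.024,0.032,0,0,0,0,-0.012,0.03,0.06,0,0,0,0,-0.012,0.03,0.09,0,0,0,0,-0.012,0.03,0.09,0,0,0,0])

```text
time: 4.98
tcp_pos: [421.0, -39.3, 256.2]
eef_rot: [[0.928, 0.341, 0.151], [0.373, -0.86, -0.348], [0.011, 0.379, -0.925]]
force: [1.1, -0.2, -1.1]
gripper_width: 9.3
finger_force: 49.2
```

Run:
```python
from t import *
s=go((450,100,260),22);print(s['joint_pos'].round(2))
im=grab('scene','s1')
cv2.imwrite('pics/s1b.png',cv2.resize(im[90:260,150:400,::-1],(800,544),interpolation=cv2.INTER_CUBIC))
grab('top','t1')
# bin: grey floor/rim in top
k=.64
c=[onz('top0',u*k,v*k,60) for u,v in[(184,307),(280,294),(287,370),(193,380)]]
print(np.mean(c,0),[np.linalg.norm(c[i]-c[i-1]).round(0) for i in range(4)], np.degrees(np.arctan2(c[1][1]-c[0][1],c[1][0]-c[0][0])))
```

```text
t 4.98 tcp [421.  -39.3 256.2] d [ 29.  139.3   3.8] 142.4 rv [ 0.0002  0.0117 -0.0018] 0.7 w 9.3 F [ 1.1 -0.2 -1.1]
[ 0.14  0.02 -0.41  2.19  0.49  0.94 -1.76]
[520.00857892 267.3669628   60.        ] [np.float64(149.0), np.float64(195.0), np.float64(155.0), np.float64(189.0)] -83.64389742675303
```

View pics/s1b.png

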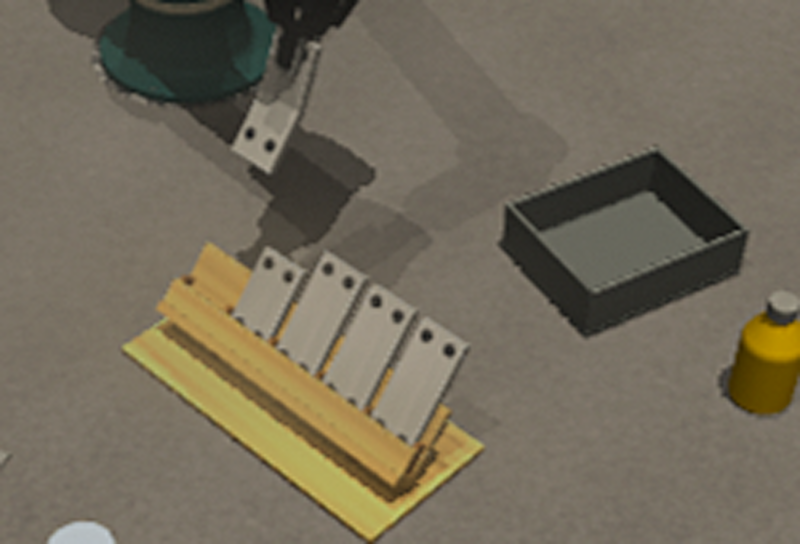

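The bent plate is held clear (crop 275,110), with four plates still seated. Bin rim corners at crop (505,207), (657,152), (747,233), (590,293).

Run:
```python
from t import *
k=.64;S=[(747,233),(590,293),(505,207),(657,152)];T=[(184,307),(280,294),(287,370),(193,380)]
c=[]
for s,t in zip(S,T):
    p,e=tri(('s1',150+s[0]/3.2,90+s[1]/3.2),('top0',t[0]*k,t[1]*k));c.append(p);print(p.round(1),round(e[0],1))
print('mean',np.mean(c,0).round(1))
# floor front-right visible corner in scene crop (705,240)->high x? and floor left (540,237)
go((487,264,190),40,6.4)
```

```text
[586.3 376.7  49.5] 2.1
[608.1 181.1  61.6] 4.2
[454.  172.2  49.8] 5.4
[438.4 362.   47.5] 4.2
mean [521.7 273.   52.1]
t 5.08 tcp [418.6 -40.4 252. ] d [ 68.4 304.4 -62. ] 318.1 rv [-0.3044 -0.0719 -0.2671] 23.6 w 9.3 F [-0.5  0.6 -2.4]
```

apply_moves(increments=[0.007,0.032,0,-0.03,-0.007,-0.027,0,0.014,0.064,0,-0.06,-0.014,-0.054,0,0.021,0.096,-0.005,-0.09,-0.021,-0.081,0,0.028,0.128,-0.01,-0.12,-0.028,-0.107,0,0.034,0.16,-0.015,-0.15,-0.036,-0.134,0])

```text
time: 5.5
tcp_pos: [451.9, 120.3, 234.4]
eef_rot: [[0.97, 0.213, 0.115], [0.241, -0.83, -0.502], [-0.012, 0.515, -0.857]]
force: [1.3, -1.2, -1.6]
gripper_width: 9.3
finger_force: 49.5
```

apply_moves(increments=[0.007,0.03,-0.005,-0.03,-0.007,-0.027,0,0.014,0.06,-0.015,-0.06,-0.014,-0.054,0,0.021,0.09,-0.025,-0.09,-0.021,-0.081,0,0.028,0.12,-0.035,-0.12,-0.028,-0.107,0,0.034,0.146,-0.045,-0.15,-0.036,-0.134,0])

```text
time: 5.92
tcp_pos: [485.9, 267.0, 188.1]
eef_rot: [[0.994, 0.087, 0.068], [0.11, -0.763, -0.637], [-0.003, 0.641, -0.768]]
force: [0.7, 0.5, -2.3]
gripper_width: 9.5
finger_force: 49.4
```

```bash
python3 -c "
from t import *
s=go((487,266,125),40,6.4);print(s['joint_pos'].round(2))"
```

```text
t 5.92 tcp [485.9 267.  188.1] d [  1.1  -1.  -63.1] 63.1 rv [-0.0021 -0.0037  0.0012] 0.3 w 9.5 F [ 0.7  0.5 -2.3]
[-0.5   0.67 -0.49  1.64  0.72  1.54 -2.7 ]
```

apply_moves(increments=[0,0,-0.02,0,0,0,0,0,0,-0.04,0,0,0,0,0.001,0,-0.056,0,0,0,0,0.001,0,-0.056,0,0,0,0])

```text
time: 6.25
tcp_pos: [485.7, 263.5, 130.3]
eef_rot: [[0.994, 0.09, 0.065], [0.111, -0.761, -0.639], [-0.008, 0.642, -0.766]]
force: [-0.4, 0.7, -1.8]
gripper_width: 9.4
finger_force: 49.8
```

```bash
python3 -c "
from t import *
s=go((487,266,63.5),40,6.4);print(s['joint_pos'].round(2))
a=grab('top','t2')[160:270,90:230];b=grab('scene','s2')[100:210,270:410]
cv2.imwrite('pics/ts2.png',cv2.resize(np.hstack([a,b])[:,:,::-1],(800,314),interpolation=cv2.INTER_CUBIC))"
```

```text
t 6.25 tcp [485.7 263.5 130.3] d [  1.3   2.5 -66.8] 66.9 rv [ 0.0002 -0.0081  0.0008] 0.5 w 9.4 F [-0.4  0.7 -1.8]
[-0.51  0.74 -0.47  1.67  0.75  1.47 -2.76]
```

View pics/ts2.png

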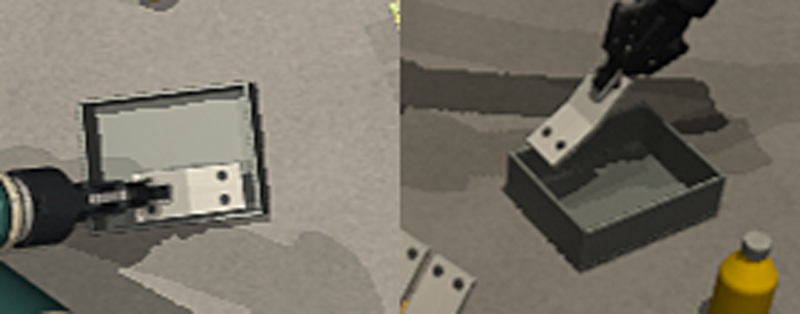

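Top crop: the plate (137–243, 165–215) is within the bin but close to the near wall (row 218), so shift +11 mm x and +6 mm y, then lower.

apply_moves(increments=[0.006,0.004,0,0,-0.004,0,0,0.012,0.008,-0.01,0,-0.008,0,0,0.012,0.008,-0.03,0,-0.008,0,0,0.012,0.008,-0.048,0,-0.008,0,0,0.012,0.008,-0.054,0,-0.008,0,0])

```text
time: 6.77
tcp_pos: [499.5, 273.1, 79.3]
eef_rot: [[0.994, 0.081, 0.075], [0.11, -0.764, -0.636], [0.006, 0.64, -0.768]]
force: [-0.4, -0.2, -2.5]
gripper_width: 9.3
finger_force: 49.8
```

```bash
python3 -c "
from t import *
s=go((497,272,63.5),40,6.4);print(s['joint_pos'].round(2))"
```

```text
t 6.77 tcp [499.5 273.1  79.3] d [ -2.5  -1.1 -15.8] 16.0 rv [-0.0044  0.0056  0.0015] 0.4 w 9.3 F [-0.4 -0.2 -2.5]
[-0.53  0.83 -0.44  1.64  0.79  1.42 -2.8 ]
```

apply_moves(increments=[0,0,-0.004,0,0,0,0,0,0,-0.008,0,0,0,0,0,0,-0.011,0,0,0,0,0,0,-0.011,0,0,0,0])

```text
time: 7.1
tcp_pos: [499.6, 273.8, 70.3]
eef_rot: [[0.994, 0.08, 0.076], [0.11, -0.765, -0.635], [0.008, 0.639, -0.769]]
force: [-0.4, 0.5, -0.4]
gripper_width: 9.4
finger_force: 49.8
```

apply_moves(increments=[0,0,-0.002,0,0,0,0,0,0,-0.003,0,0,0,0,0,0,-0.003,0,0,0,0])

```text
time: 7.35
tcp_pos: [499.5, 273.7, 67.3]
eef_rot: [[0.994, 0.08, 0.076], [0.111, -0.765, -0.635], [0.007, 0.639, -0.769]]
force: [0.6, 0.5, -2.1]
gripper_width: 9.0
finger_force: 49.8
```

apply_moves(increments=[0,0,-0.002,0,0,0,0,0,0,-0.003,0,0,0,0,0,0,-0.003,0,0,0,0])

```text
time: 7.6
tcp_pos: [499.6, 273.9, 64.6]
eef_rot: [[0.994, 0.08, 0.077], [0.111, -0.764, -0.635], [0.008, 0.64, -0.769]]
force: [-0.5, 1.6, 2.4]
gripper_width: 9.5
finger_force: 50.3
```

apply_moves(increments=[0,0,-0.002,0,0,0,0,0,0,-0.002,0,0,0,0])

```text
time: 7.77
tcp_pos: [499.6, 274.3, 64.0]
eef_rot: [[0.994, 0.08, 0.078], [0.111, -0.764, -0.636], [0.008, 0.641, -0.768]]
force: [-2.1, 3.4, 9.3]
gripper_width: 9.1
finger_force: 51.2
```

Contact (about +11 N at z = 64, as predicted). Release.

apply_moves(increments=[0,0,0,0,0,0,0.15,0,0,0,0,0,0,0.25,0,0,0,0,0,0,0.3,0,0,0,0,0,0,0.3])

```text
time: 8.1
tcp_pos: [499.3, 273.4, 61.8]
eef_rot: [[0.994, 0.081, 0.076], [0.11, -0.764, -0.635], [0.006, 0.64, -0.769]]
force: [1.1, 0.7, 0.7]
gripper_width: 25.8
finger_force: 0.4
```

apply_moves(increments=[-0.001,0.006,0.008,0,0,0,0.3,-0.002,0.014,0.017,0,0,0,0.3,-0.004,0.03,0.037,0,0,0,0.3,-0.006,0.048,0.058,0,0,0,0.3,-0.008,0.066,0.08,0,0,0,0.3])

```text
time: 8.52
tcp_pos: [491.0, 340.8, 143.8]
eef_rot: [[0.994, 0.081, 0.076], [0.111, -0.765, -0.635], [0.007, 0.639, -0.769]]
force: [0.2, 0.6, -0.8]
gripper_width: 25.8
finger_force: 0.0
```

```bash
python3 -c "
from t import *
s=go((421,0,250),40);print(s['joint_pos'].round(2))
a=grab('top','t3')[130:270,90:320];b=grab('scene','s3')[90:230,180:410]
cv2.imwrite('pics/ts3.png',cv2.resize(np.hstack([a,b])[:,:,::-1],(800,243),interpolation=cv2.INTER_CUBIC))"
```

```text
t 8.52 tcp [491.  340.8 143.8] d [ -70.  -340.8  106.2] 363.8 rv [-0.0059  0.0053  0.2696] 15.5 w 25.8 F [ 0.2  0.6 -0.8]
[-0.6   0.81 -0.47  1.5   0.73  1.57 -2.76]
```

View pics/ts3.png

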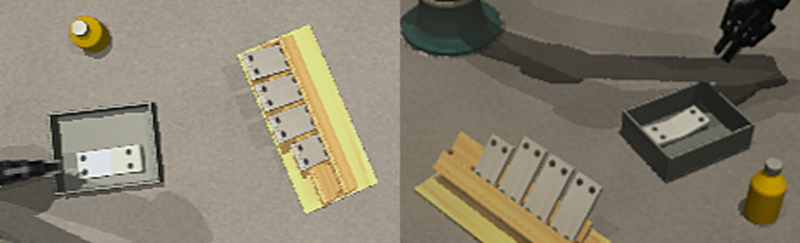

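The bent plate lies flat in the bin (top crop 77–142, 145–178), leaving room beside it; the rack's other four are untouched. Now to the short plate.

apply_moves(increments=[-0.001,-0.035,0.015,0,0,0.025,0.5,-0.002,-0.073,0.03,0,0,0.05,0.5,-0.003,-0.111,0.04,0,0,0.08,0.5,-0.004,-0.15,0.045,0,0,0.11,0.5,-0.004,-0.188,0.045,0,0,0.135,0.5])

```text
time: 9.03
tcp_pos: [487.3, 150.3, 188.5]
eef_rot: [[0.969, 0.183, 0.163], [0.245, -0.747, -0.618], [0.009, 0.639, -0.769]]
force: [0.8, 0.0, 0.6]
gripper_width: 42.6
finger_force: 0.0
```

apply_moves(increments=[0,-0.04,0,0,0,0.03,0.5,-0.001,-0.08,-0.005,0,0,0.06,0.5,-0.002,-0.12,-0.01,0,0,0.09,0.5,-0.003,-0.16,-0.015,0,0,0.115,0.5,-0.004,-0.195,-0.02,0,0,0.135,0.5])

```text
time: 9.45
tcp_pos: [482.6, -46.0, 167.6]
eef_rot: [[0.928, 0.282, 0.243], [0.372, -0.715, -0.593], [0.007, 0.64, -0.768]]
force: [0.8, -0.8, -0.1]
gripper_width: 43.1
finger_force: 0.0
```

```bash
python3 -c "
from t import *
s=go((491.8,-66.4,127.4),40);print(s['joint_pos'].round(2))"
```

```text
t 9.45 tcp [482.6 -46.  167.6] d [  9.2 -20.4 -40.2] 46.0 rv [-0.0055  0.0051 -0.0004] 0.4 w 43.1 F [ 0.8 -0.8 -0.1]
[-0.06  0.36 -0.4   2.21  1.07  1.   -2.42]
```

apply_moves(increments=[0.003,-0.007,-0.014,0,0,0,0.5,0.006,-0.014,-0.028,0,0,0,0.5,0.009,-0.02,-0.04,0,0,0,0.5,0.009,-0.02,-0.04,0,0,0,0.5,0.009,-0.02,-0.04,0,0,0,0.5])

```text
time: 9.87
tcp_pos: [492.1, -63.5, 127.1]
eef_rot: [[0.929, 0.282, 0.242], [0.371, -0.715, -0.592], [0.006, 0.64, -0.769]]
force: [0.3, 0.5, -0.2]
gripper_width: 42.4
finger_force: 0.0
```

```bash
python3 -c "
from t import *
go((503.7,-96.2,89.1),40)
im=grab('wrist','w4')[0:384,100:412]
cv2.imwrite('pics/w4b.png',cv2.resize(im[:,:,::-1],(487,600),interpolation=cv2.INTER_CUBIC))"
```

```text
t 9.87 tcp [492.1 -63.5 127.1] d [ 11.6 -32.7 -38. ] 51.5 rv [-0.0061  0.0039  0.0002] 0.4 w 42.4 F [ 0.3  0.5 -0.2]
```

View pics/w4b.png

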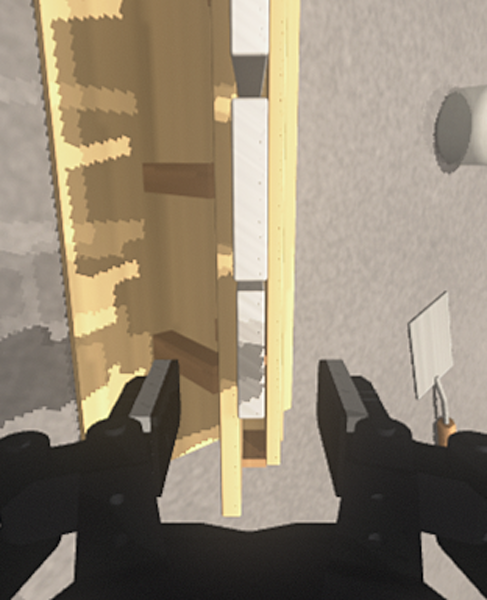

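The short plate's end (237–266, 290–417) is centred between the fingers (178–318). Descending.

apply_moves(increments=[0.003,-0.009,-0.009,0,0,0,0.5,0.006,-0.017,-0.019,0,0,0,0.5,0.009,-0.025,-0.029,0,0,0,0.5,0.0115,-0.032,-0.038,-0.003,0.002,0,0.5,0.0115,-0.032,-0.038,-0.003,0.002,0,0.5])

```text
time: 10.33
tcp_pos: [503.8, -96.0, 88.8]
eef_rot: [[0.929, 0.283, 0.24], [0.371, -0.713, -0.595], [0.003, 0.641, -0.767]]
force: [-1.4, 0.2, 0.0]
gripper_width: 42.6
finger_force: 0.0
```

```bash
python3 -c "
from t import *
go((503.7,-96.2,89.1),40)"
```

```text
t 10.33 tcp [503.8 -96.   88.8] d [-0.1 -0.2  0.3] 0.4 rv [-0.0028  0.0021  0.0006] 0.2 w 42.6 F [-1.4  0.2  0. ]
```

apply_moves(increments=[0,0,0,0,0,0,0,0,0,0,0,0,0,0,0,0,0,0,0,0,0,0,0,0,0,0,0,0,0,0,0,0,0,0,0], squeeze=50)

```text
time: 10.75
tcp_pos: [504.5, -94.0, 89.8]
eef_rot: [[0.928, 0.283, 0.243], [0.373, -0.714, -0.593], [0.006, 0.641, -0.768]]
force: [-2.5, 5.6, 5.7]
gripper_width: 9.2
finger_force: 50.9
```

apply_moves(increments=[-0.0024,0.006,0.0077,0,0,0,0,-0.006,0.015,0.0192,0,0,0,0,-0.0095,0.0239,0.0306,0,0,0,0,-0.0131,0.0328,0.0421,0,0,0,0,-0.0167,0.0418,0.0536,0,0,0,0])

```text
time: 11.17
tcp_pos: [486.4, -53.2, 143.4]
eef_rot: [[0.929, 0.283, 0.24], [0.371, -0.714, -0.594], [0.003, 0.641, -0.768]]
force: [0.3, 0.0, -1.3]
gripper_width: 9.4
finger_force: 49.6
```

apply_moves(increments=[-0.005,0.012,0.016,0,0,0,0,-0.01,0.024,0.032,0,0,0,0,-0.012,0.03,0.06,0,0,0,0,-0.012,0.03,0.08,0,0,0,0,-0.012,0.03,0.08,0,0,0,0])

```text
time: 11.58
tcp_pos: [476.5, -22.3, 226.6]
eef_rot: [[0.928, 0.28, 0.247], [0.373, -0.714, -0.593], [0.01, 0.642, -0.767]]
force: [0.5, -0.1, -0.6]
gripper_width: 9.3
finger_force: 49.7
```

Run:
```python
from t import *
k=1/1.739
C=np.array([521,270]);a=np.radians(6.2);bx=np.array([np.cos(a),np.sin(a)]);by=np.array([-np.sin(a),np.cos(a)])
for n,u,v,z in [('bentUL',77,152,25),('bentUR',140,145,15),('bentLR',143,171,15),('bentLL',80,178,25),('floorUL',62,118,5),('floorUR',150,110,5),('rimUL',50,117,60),('rimUR',155,103,60),('rimLR',162,183,60),('rimLL',57,196,60)]:
    p=onz('t3',90+u*k,130+v*k,z)[:2]; print(n,p.round(0),'bin',[round(float((p-C)@b)) for b in(bx,by)])
for X in (30,35):
    p=C+X*bx-23*by; print(X,p.round(1))
p=C+33*bx-23*by
go((*p,190),40,6.4)
```

```text
bentUL [518. 329.] bin [3, 59]
bentUR [528. 214.] bin [1, -56]
bentLR [479. 209.] bin [-48, -56]
bentLL [469. 324.] bin [-45, 59]
floorUL [583. 362.] bin [71, 85]
floorUR [594. 196.] bin [64, -81]
rimUL [582. 369.] bin [71, 91]
rimUR [603. 178.] bin [71, -100]
rimLR [457. 167.] bin [-75, -95]
rimLL [439. 357.] bin [-72, 95]
30 [553.3 250.4]
35 [558.3 250.9]
t 11.58 tcp [476.5 -22.3 226.6] d [ 79.8 273.  -36.6] 286.8 rv [-0.0035  0.0098 -0.2701] 15.5 w 9.3 F [ 0.5 -0.1 -0.6]
```

Bin free strip is bin-x 3…69, so place the short plate at bin-x ≈ 36: TCP (558, 252).

apply_moves(increments=[0.008,0.036,0,0,0,-0.034,0,0.016,0.072,0,0,0,-0.068,0,0.026,0.109,0,0,0,-0.1,0,0.036,0.147,0,0,0,-0.135,0,0.046,0.185,-0.005,0,0,-0.18,0])

```text
time: 12.0
tcp_pos: [520.9, 162.8, 217.6]
eef_rot: [[0.98, 0.149, 0.129], [0.197, -0.753, -0.628], [0.004, 0.641, -0.767]]
force: [0.4, -0.6, -1.7]
gripper_width: 8.8
finger_force: 49.8
```

apply_moves(increments=[0.012,0.03,-0.01,0,0,-0.03,0,0.024,0.06,-0.02,0,0,-0.06,0,0.036,0.089,-0.035,0,0,-0.09,0,0.036,0.089,-0.06,0,0,-0.09,0,0.036,0.089,-0.08,0,0,-0.09,0])

```text
time: 12.42
tcp_pos: [556.3, 251.8, 134.5]
eef_rot: [[0.994, 0.085, 0.073], [0.112, -0.763, -0.637], [0.001, 0.641, -0.768]]
force: [0.2, -0.4, -2.2]
gripper_width: 8.9
finger_force: 49.8
```

```bash
python3 -c "
from t import *
s=go((558,252,62),40,6.4);print(s['joint_pos'].round(2))"
```

```text
t 12.42 tcp [556.3 251.8 134.5] d [  1.7   0.2 -72.5] 72.5 rv [-0.0026  0.0012 -0.0004] 0.2 w 8.9 F [ 0.2 -0.4 -2.2]
[-0.46  0.79 -0.44  1.55  0.8   1.49 -2.65]
```

apply_moves(increments=[0.001,0,-0.015,0,0,0,0,0.002,0,-0.035,0,0,0,0,0.002,0,-0.055,0,0,0,0,0.002,0,-0.064,0,0,0,0,0.002,0,-0.064,0,0,0,0])

```text
time: 12.83
tcp_pos: [557.9, 248.1, 71.4]
eef_rot: [[0.994, 0.084, 0.07], [0.11, -0.761, -0.64], [-0.0, 0.644, -0.765]]
force: [-0.3, -0.1, -1.8]
gripper_width: 9.3
finger_force: 49.7
```

apply_moves(increments=[0,0,-0.002,0,0,0,0,0,0,-0.004,0,0,0,0,0,0,-0.004,0,0,0,0])

```text
time: 13.08
tcp_pos: [559.6, 250.5, 70.6]
eef_rot: [[0.994, 0.081, 0.075], [0.11, -0.764, -0.636], [0.005, 0.641, -0.768]]
force: [0.7, 0.4, -1.7]
gripper_width: 9.5
finger_force: 49.7
```

apply_moves(increments=[0,0,-0.003,0,0,0,0,0,0,-0.005,0,0,0,0,0,0,-0.006,0,0,0,0,0,0,-0.006,0,0,0,0])

```text
time: 13.42
tcp_pos: [559.3, 250.5, 64.0]
eef_rot: [[0.994, 0.082, 0.074], [0.111, -0.763, -0.637], [0.004, 0.641, -0.767]]
force: [-0.4, 0.8, -0.4]
gripper_width: 9.0
finger_force: 49.9
```

apply_moves(increments=[0,0,-0.002,0,0,0,0,0,0,-0.003,0,0,0,0,0,0,-0.003,0,0,0,0])

```text
time: 13.67
tcp_pos: [559.4, 251.1, 63.2]
eef_rot: [[0.994, 0.081, 0.075], [0.111, -0.762, -0.638], [0.006, 0.642, -0.766]]
force: [-2.1, 2.1, 10.0]
gripper_width: 9.0
finger_force: 51.4
```

Contact (about 11 N at z = 63). Release and back out.

apply_moves(increments=[0,0,0,0,0,0,0.15,0,0,0,0,0,0,0.25,0,0,0,0,0,0,0.3,0,0,0,0,0,0,0.3])

```text
time: 14.0
tcp_pos: [559.2, 250.3, 60.4]
eef_rot: [[0.994, 0.082, 0.074], [0.111, -0.763, -0.637], [0.004, 0.641, -0.767]]
force: [0.0, 1.3, -0.4]
gripper_width: 25.3
finger_force: 0.2
```

apply_moves(increments=[-0.001,0.006,0.008,0,0,0,0.3,-0.002,0.014,0.017,0,0,0,0.3,-0.004,0.03,0.037,0,0,0,0.3,-0.006,0.048,0.058,0,0,0,0.3,-0.009,0.076,0.092,0,0,0,0.3])

```text
time: 14.42
tcp_pos: [549.9, 323.6, 150.9]
eef_rot: [[0.994, 0.083, 0.071], [0.109, -0.761, -0.64], [0.001, 0.644, -0.765]]
force: [1.2, -0.0, -1.1]
gripper_width: 25.7
finger_force: 0.0
```

apply_moves(increments=[0,0,0.03,0,0,0,0.3,0,0,0.06,0,0,0,0.3,0,0,0.06,0,0,0,0.3])

```text
time: 14.67
tcp_pos: [551.5, 328.5, 218.3]
eef_rot: [[0.994, 0.078, 0.081], [0.112, -0.768, -0.631], [0.013, 0.636, -0.772]]
force: [0.1, 0.7, 2.1]
gripper_width: 25.5
finger_force: 0.0
```

```bash
python3 -c "
from t import *
a=grab('top','t4')[130:270,90:320];b=grab('scene','s4')[90:230,180:410]
print(ctrl.sense()['tcp_pos'],ctrl.sense()['gripper_width'])
cv2.imwrite('pics/ts4.png',cv2.resize(np.vstack([a,b])[:,:,::-1],(493,600),interpolation=cv2.INTER_CUBIC))"
```

```text
[550.47369006 326.27131283 213.1586859 ] 25.713543510720164
```

View pics/ts4.png

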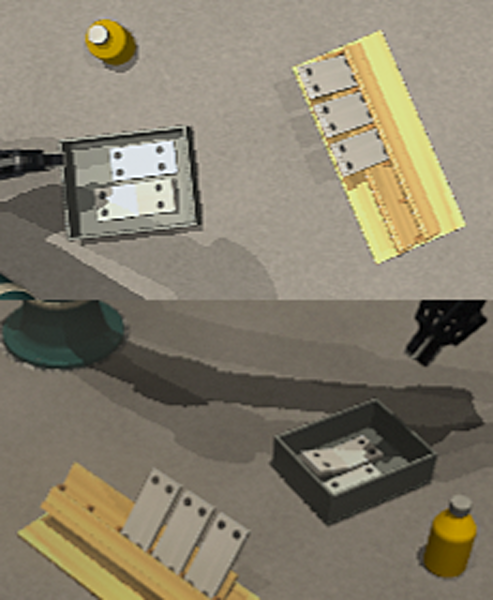

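Both scrap plates lie side by side in the bin (110–178, 140–180 and 97–175, 180–218), three good plates remain seated, and the gripper is clear.

```bash
python3 -c "
from plant import ctrl
print(ctrl.job_done())"
```

```text
the job is handed in; nothing more can be done
None
```

I put the bent and short scrap plates in the grey bin, each lowered until it touched the bottom before release, left the three good plates in their slots, and handed in the job at about 15 s.

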